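# Find the socket that fits the arm-base nut

### The arm

A 6-joint arm with a two-finger parallel gripper is mounted at the origin on the work surface. World frame = base frame: x ahead of the robot, y to its left, z up, the work surface at z = 0. Lengths are in m, angles in rad, forces in N, time in s.
With the tool pointing down it reaches from about 0.225 to 0.875 m from the base axis. Payload 3.4 kg.
Tool frame: the origin (TCP) lies at the very end of the fingers, on their centre line; the grasp point (between the pads) lies manip.pinch_z behind it (manip.pinch_z is the distance from the TCP to the grasp point, in m); z points along the fingers, y is the direction in which the jaws open and shut (so a half turn about z gives the same grasp; the last joint's range is limited). The gripper opens to 85 mm and grips with 20 to 120 N. Pads are 22 mm wide; open, the fingers measure 114 mm over their backs; the gripper's body (76 mm by 85 mm) begins 54 mm behind the grasp point. The pads swing forward as they close: fully open they stand 13 mm farther back than shut.
Start: joints at [0.99, 0.276, 1.505, -0, 1.361, -0.121], TCP at [0.255, 0.515, 0.206] pointing down, gripper open.
Joint ranges: [-2.89, 2.89], [-0.75, 2.08], [0.22, 2.7], [-1.18, 4.32], [0.11, 2.71], [-2.7, 2.7]. Speed limits (rad/s): [2.57, 2.57, 3.14, 3.14, 3.14, 3.14].

### API

Orientations are given as a unit quaternion [w, x, y, z].
In Python, from rig import manip, imaging, workorder gives the robot as it stands.
- The arm moves only by the tool apply_moves, never from a script. Its argument "moves" is one flat list of numbers, 7 for each row, row after row: the finger opening in m, from 0 to 0.0854, then the shift along the tool's x, y, z in m, then the turn, a rotation vector about the tool's x, y, z in rad. In form: [jaw, tx, ty, tz, rx, ry, rz, jaw, tx, ty, tz, rx, ry, rz, ...]. A call has exactly 8 rows; each row shifts and turns the pose as measured when the row begins, along the tool's axes as they then stand; what a row does not reach is not made up. A row lasts 1/12 s, in which the tool goes at most 41.7 mm and 7.16 degrees, less where a joint would pass 70% of its speed; a pose out of reach is approached as far as the arm can. A call with a gripper value outside its range is refused whole. The fingers move at their own pace and stop on an object; "newtons" is the grip in N (left out, the last holds). Time passes only in rows, so rows that do not move let the fingers close, or fill a call up. It gives the time, the measured TCP pose, the force and the opening at its end, in the units of the state.
- manip.get_state(): the state, without advancing time (a new reading comes with each control period).
- imaging.get_image(name): name is "scene" or "top" or "wrist"; returns a dict with "image" (420x560x3 uint8, red, green, blue), "range_z" (420x560 float32, m along the optical axis (not along the pixel's ray), 0 where there is no reading), "fx", "fy", "cx", "cy" (pixels), "R" (3x3) and "t" (3): a world point X has camera coordinates R X + t. Camera axes: x right, y down, z forward; pixel columns grow to the right and rows downward; lengths in m; the calibration is good to about 2 mm. The wrist camera is an equidistant fisheye: a pixel r from the principal point sees the ray r / f radians off the axis. A picture is of the moment at which its call begins.
- workorder.sign_off(): hands the job in, once; it reports no verdict.
The state is a dict: "clock": time; "qpos": joint angles; "qd": joint speeds; "effort": joint torques, N m; "position": TCP position; "ee_rot": TCP orientation; "contact_force": force on the tool from outside, world axes, zero at the start; "moment": the same for the moment, N m; "width": finger opening in m.
Only numpy, scipy, OpenCV 4.12 (cv2) and the standard library are available. Lean on these libraries where they do the work, as an engineer would, in place of code of your own. Each camera call takes 0.05 s, during which the arm holds its last target.

### The job

One of the three sockets on the cork mat fits the hex nut on the square metal flange of the plywood arm base: try them on that nut until you find the one that goes fully down over it, its mouth resting on the flange. Sockets that do not fit go back to stand upright on the cork mat, and the microscope, screwdriver and mug stay where they are. Finish while still holding the fitting socket, upright and fully seated on the nut; do not let go of it.

Things in the scene. Friction and masses are not known exactly. Their poses are not given: they have to be found in the camera images.
- base: plywood base plate of a small desk robot arm, 110 x 270 x 9 mm, fixed flat on a light pad 8 mm thick. Three upright studs with hex nuts of three sizes stand along its y axis: the one to work on at x = y = 0 on a square aluminium flange 80 x 80 x 3 mm; two others, not to be used, 90 and 170 mm along +y on round 48 mm washers. Origin: on the underside, under the nut to work on; z up.
- seat (a point): centre of the flange's top face, at the foot of the nut to work on, 12 mm above the plate's underside; axes as base. The fitting socket's mouth comes down to here, its recess 2 mm wider than the nut. Any other socket stops 5 mm or more higher, on the nut's top or with the stud's end against the bottom of its recess.
- nut_top (a point): centre of the top face of the nut to work on, 12 mm above the flange. The nut is one of three, changing from run to run, not reported: 17 mm across flats (stud end 26 mm above the flange), 22 mm (stud to 19 mm) or 27 mm (stud to 12 mm). Studs: 10, 14, 18 mm in diameter. The nut's top 2 mm is bevelled. Two of its flats face along base +x and -x. Nut and stud do not turn.
- mat: cork mat on the desk, 120 (x) x 300 (y) x 3 mm, fixed; origin at the centre of its underside. The sockets stand in a row along its y axis, about 92 mm apart, in any order, turned up to 0.5 rad from the mat's axes.
- socket_s: The slimmest steel socket, mouth down on the mat: hex tube 34 mm high, 27 mm across outer flats, hex recess 19 mm across flats, 28 mm deep, open below. On top, fixed, a dark square adapter 24 x 24 x 40 mm to grip (its foot 34 mm above the mouth, on the wider tube). 74 mm high in all, about 130 g. Origin: centre of the mouth; z up. Flats of recess, tube and adapter face its +x and -x.
- socket_m: The middle-sized steel socket, mouth down on the mat: hex tube 34 mm high, 32 mm across outer flats, hex recess 24 mm across flats, 21 mm deep, open below. On top, fixed, a dark square adapter 24 x 24 x 40 mm to grip (its foot 34 mm above the mouth, on the wider tube). 74 mm high in all, about 160 g. Origin: centre of the mouth; z up. Flats of recess, tube and adapter face its +x and -x.
- socket_l: The widest steel socket, mouth down on the mat: hex tube 34 mm high, 37 mm across outer flats, hex recess 29 mm across flats, 14 mm deep, open below. On top, fixed, a dark square adapter 24 x 24 x 40 mm to grip (its foot 34 mm above the mouth, on the wider tube). 74 mm high in all, about 190 g. Origin: centre of the mouth; z up. Flats of recess, tube and adapter face its +x and -x.
- microscope: black handheld microscope standing on end beyond the work, 38 mm in diameter, 110 mm high; origin at the centre of its underside. To be left alone.
- screwdriver: black-handled screwdriver, 170 mm long, lying on the desk beyond the mat. To be left alone.
- mug: white mug, 76 mm in diameter, 90 mm high; origin at the centre of its underside. To be left alone.
Not all that is in view belongs to the job. What is shaped like the socket_m but green or orange is not meant.

How it is judged:
At the end, for the whole second after the job is handed in: One socket is over the flange's nut: mouth within 3 mm of the flange, 4 mm of the nut's axis, tilt under 0.08 rad, still, gripped with over 1 N. The other two stand on the cork mat (mouth centre over it), tilt under 0.1 rad, still, untouched (((horizontal distance between socket_s and seat below 0.004 m and z of socket_s in the frame of seat between -0.003 and 0.003 m and angle between socket_s's own z axis and vertical below 0.08 rad and contact force between the fingers and socket_s above 1 N and linear speed of socket_s below 0.02 m/s and (angle between socket_m's own z axis and vertical below 0.1 rad and z of socket_m in the frame of mat between 0 and 0.007 m and x of socket_m in the frame of mat between -0.06 and 0.06 m and y of socket_m in the frame of mat between -0.15 and 0.15 m and linear speed of socket_m below 0.02 m/s and contact force between each of the arm, the fingers and socket_m below 0.1 N) and (angle between socket_l's own z axis and vertical below 0.1 rad and z of socket_l in the frame of mat between 0 and 0.007 m and x of socket_l in the frame of mat between -0.06 and 0.06 m and y of socket_l in the frame of mat between -0.15 and 0.15 m and linear speed of socket_l below 0.02 m/s and contact force between each of the arm, the fingers and socket_l below 0.1 N)) or (horizontal distance between socket_m and seat below 0.004 m and z of socket_m in the frame of seat between -0.003 and 0.003 m and angle between socket_m's own z axis and vertical below 0.08 rad and contact force between the fingers and socket_m above 1 N and linear speed of socket_m below 0.02 m/s and (angle between socket_s's own z axis and vertical below 0.1 rad and z of socket_s in the frame of mat between 0 and 0.007 m and x of socket_s in the frame of mat between -0.06 and 0.06 m and y of socket_s in the frame of mat between -0.15 and 0.15 m and linear speed of socket_s below 0.02 m/s and contact force between each of the arm, the fingers and socket_s below 0.1 N) and (angle between socket_l's own z axis and vertical below 0.1 rad and z of socket_l in the frame of mat between 0 and 0.007 m and x of socket_l in the frame of mat between -0.06 and 0.06 m and y of socket_l in the frame of mat between -0.15 and 0.15 m and linear speed of socket_l below 0.02 m/s and contact force between each of the arm, the fingers and socket_l below 0.1 N)) or (horizontal distance between socket_l and seat below 0.004 m and z of socket_l in the frame of seat between -0.003 and 0.003 m and angle between socket_l's own z axis and vertical below 0.08 rad and contact force between the fingers and socket_l above 1 N and linear speed of socket_l below 0.02 m/s and (angle between socket_s's own z axis and vertical below 0.1 rad and z of socket_s in the frame of mat between 0 and 0.007 m and x of socket_s in the frame of mat between -0.06 and 0.06 m and y of socket_s in the frame of mat between -0.15 and 0.15 m and linear speed of socket_s below 0.02 m/s and contact force between each of the arm, the fingers and socket_s below 0.1 N) and (angle between socket_m's own z axis and vertical below 0.1 rad and z of socket_m in the frame of mat between 0 and 0.007 m and x of socket_m in the frame of mat between -0.06 and 0.06 m and y of socket_m in the frame of mat between -0.15 and 0.15 m and linear speed of socket_m below 0.02 m/s and contact force between each of the arm, the fingers and socket_m below 0.1 N)))); the arm keeps its last pose, push and grip.
It fails at once if the microscope is moved more than 30 mm (distance of microscope from where it was at the start of the episode above 0.03 m).
It fails at once if the screwdriver is moved more than 30 mm (distance of screwdriver from where it was at the start of the episode above 0.03 m).
It fails at once if the mug is moved more than 30 mm (distance of mug from where it was at the start of the episode above 0.03 m).
It also fails if it takes over 72 s, if anything falls off the work surface, if the arm or the gripper's body presses on something with over 40 N, if the wrist force passes 120 N, or if a joint passes its speed limit or range.

## Working session

There is one attempt and no reset: what is moved stays moved. The work goes in short steps, Python scripts to look and compute and a tool call to move; the robot and the scene stay as the last step left them, time stands still between calls to the robot, and variables do not carry over. Pictures are saved under pics/ and viewed, and the job is handed in when it is done.

Besides the shell and the picture viewer there is one more tool, called after "Emit:" as name(argument=value, ...) on one line, values as JSON. apply_moves: Moves the arm, as the interface text tells. Its arguments: {"type":"object","properties":{"moves":{"type":"array"},"newtons":{"type":"number"}},"required":["moves"]}

```bash
ls; mkdir -p pics; cat > h.py <<'E'
import numpy as np, cv2
from rig import manip, imaging, workorder
def grab(n,save=None):
    d=imaging.get_image(n)
    if save: cv2.imwrite('pics/'+save,cv2.cvtColor(d['image'],cv2.COLOR_RGB2BGR))
    return d
def pts(d):
    z=d['range_z'];v,u=np.mgrid[:z.shape[0],:z.shape[1]]
    P=np.stack([(u-d['cx'])/d['fx']*z,(v-d['cy'])/d['fy']*z,z],-1)
    return (P-np.array(d['t']))@np.array(d['R'])
E
python3 - <<'E'
from h import *
import pickle
for n in ['scene','top','wrist']:
    d=grab(n,n+'0.png'); pickle.dump(d,open(n+'0.pkl','wb'))
    print(n,d['fx'],d['cx'],d['cy'],np.round(d['R'],3).tolist(),d['t'])
print(manip.pinch_z); s=manip.get_state(); print(s)
E
```

```text
pics
scene 527.9908661022062 281.3595707069257 215.1522324671755 [[0.215, 0.977, 0.007], [0.852, -0.184, -0.489], [-0.476, 0.111, -0.872]] [-0.08658744 -0.47356346  1.37628196]
top 392.61946049449364 275.41844524789246 214.4689185129339 [[-0.023, -1.0, -0.01], [-0.989, 0.024, -0.149], [0.149, 0.006, -0.989]] [-0.02683936  0.59780233  0.88511809]
wrist 325.19226210127806 277.740110593928 209.07607163357898 [[0.443, 0.896, -0.001], [0.862, -0.426, 0.273], [0.245, -0.122, -0.962]] [-0.57339916 -0.0364493   0.37912249]
0.0187
{'clock': 0.15, 'qpos': array([ 9.89991781e-01,  2.76456619e-01,  1.50584931e+00, -4.07090875e-05,
        1.36070185e+00, -1.21007282e-01]), 'qd': array([ 2.24284276e-05, -7.56380287e-04, -4.19781345e-03,  2.51040343e-03,
        5.19215200e-04, -2.73534452e-03]), 'effort': array([ 2.60822781e-03, -4.17143297e+01, -2.46034473e+01,  2.73410778e-04,
        7.58577953e-03,  1.47117305e-05]), 'position': array([0.25494755, 0.51490393, 0.20523174]), 'ee_rot': array([-2.24533061e-04,  2.27874620e-01,  9.73690226e-01, -6.71288032e-04]), 'contact_force': array([-0.0858784 , -0.37302377,  1.02883811]), 'moment': array([0.02414029, 0.04770162, 0.00747115]), 'width': 0.08536741306207794}
```

View pics/top0.png

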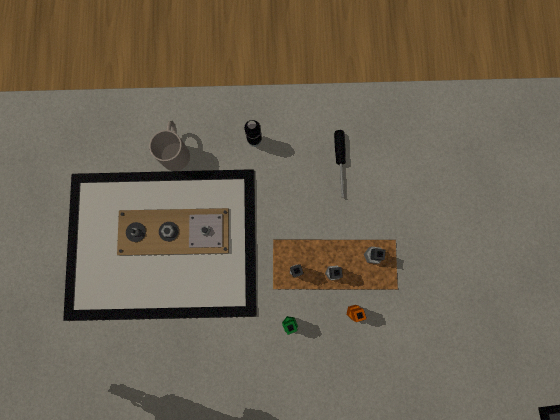

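View pics/scene0.png

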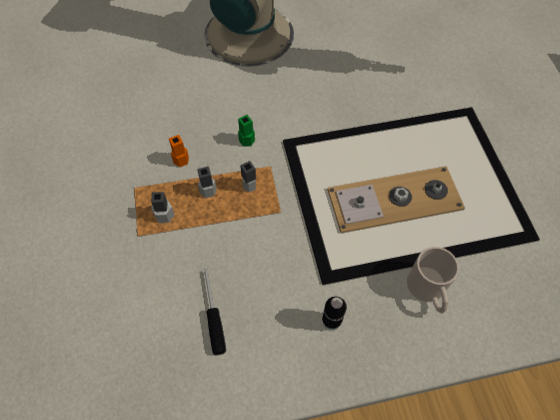

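View pics/wrist0.png

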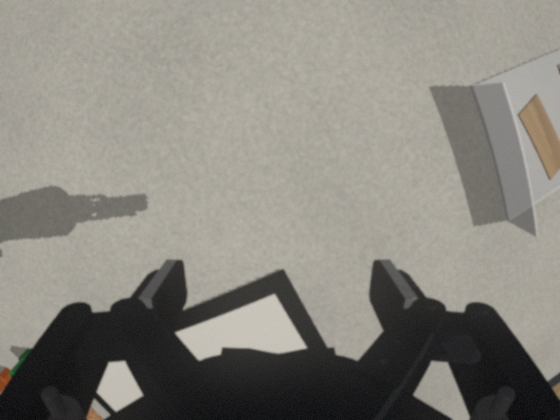

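The top view shows the flange nut at about (207,231). The three sockets on the mat are at (297,271), (335,272) and (377,255), with the green and orange decoys below. Next I measure them.

```bash
python3 - <<'E'
from h import *
import pickle
from scipy import ndimage as ni
for n in ['top','scene']:
    d=pickle.load(open(n+'0.pkl','rb')); P=pts(d); im=d['image']
    hsv=cv2.cvtColor(im,cv2.COLOR_RGB2HSV)
    box={'top':(265,405,230,300),'scene':(130,285,150,235)}[n]
    m=np.zeros(im.shape[:2],bool); m[box[2]:box[3],box[0]:box[1]]=1
    for name,(a,b) in {'adtop':(.072,.085),'tubetop':(.032,.042)}.items():
        mm=m&(P[...,2]>a)&(P[...,2]<b)
        l,k=ni.label(mm)
        for i in range(1,k+1):
            q=l==i
            if q.sum()<8: continue
            v,u=np.where(q)
            print(n,name,q.sum(),u.mean().round(1),v.mean().round(1),P[q].mean(0).round(4), np.ptp(P[q],axis=0).round(3))
    # mat
    s=(hsv[...,0]<20)&(hsv[...,1]>110)&(P[...,2]<.012)&m
    r=cv2.minAreaRect(P[s][:,:2].astype(np.float32)); print('mat',r,P[s][:,2].mean())
    # flange/nut
    box={'top':(185,232,208,254),'scene':(325,395,175,235)}[n]
    sub=P[box[2]:box[3],box[0]:box[1]]
    print(np.histogram(sub[...,2],bins=np.arange(0,.06,.003)))
for n,b,sc in [('top',(105,245,200,265),5),('top',(265,405,230,300),5),('scene',(320,470,160,235),5),('scene',(130,285,150,235),5)]:
    im=cv2.imread(f'pics/{n}0.png')[b[2]:b[3],b[0]:b[1]]
    cv2.imwrite(f'pics/c_{n}_{b[0]}.png',cv2.resize(im,None,fx=sc,fy=sc,interpolation=cv2.INTER_CUBIC))
E
```

```text
top adtop 117 379.3 253.7 [ 0.4974 -0.2724  0.0767] [0.025 0.026 0.008]
top adtop 114 296.6 270.3 [ 0.4647 -0.0857  0.077 ] [0.026 0.027 0.007]
top adtop 118 336.4 272.3 [ 0.4582 -0.1742  0.0768] [0.024 0.025 0.008]
top tubetop 83 372.0 255.2 [ 0.4961 -0.2652  0.0366] [0.035 0.031 0.009]
top tubetop 16 332.6 266.4 [ 0.4721 -0.1717  0.0366] [0.003 0.019 0.006]
top tubetop 19 328.1 272.9 [ 0.4574 -0.1606  0.0365] [0.019 0.007 0.008]
top tubetop 12 335.2 278.6 [ 0.4439 -0.1768  0.0361] [0.002 0.019 0.006]
mat ((0.4789317548274994, -0.1816541701555252), (0.29933205246925354, 0.116118885576725), 88.67462921142578) 0.0028134691325043515
(array([  0,  12,  92,  72, 110, 587, 831, 357,  13,   9,  28,  12,  12,
         9,   3,   0,   0,   0,   0]), array([0.   , 0.003, 0.006, 0.009, 0.012, 0.015, 0.018, 0.021, 0.024,
       0.027, 0.03 , 0.033, 0.036, 0.039, 0.042, 0.045, 0.048, 0.051,
       0.054, 0.057]))
scene adtop 127 247.5 167.6 [ 0.4672 -0.0854  0.0768] [0.03  0.029 0.009]
scene adtop 130 203.9 172.7 [ 0.4608 -0.1741  0.0766] [0.026 0.024 0.008]
scene adtop 139 157.4 197.3 [ 0.4993 -0.2721  0.0764] [0.027 0.026 0.009]
scene tubetop 61 178.7 154.8 [ 0.3745 -0.2214  0.0351] [0.021 0.034 0.01 ]
scene tubetop 78 206.5 186.0 [ 0.4677 -0.1746  0.0371] [0.026 0.035 0.01 ]
scene tubetop 41 248.3 182.1 [ 0.4764 -0.0874  0.0366] [0.017 0.025 0.01 ]
scene tubetop 123 162.6 210.5 [ 0.5069 -0.2703  0.0366] [0.034 0.041 0.01 ]
mat ((0.43972545862197876, -0.1796787679195404), (0.30061104893684387, 0.20136961340904236), 88.1763916015625) 0.0029687083933812816
(array([   1,  111,  693,  461,  241,  994, 1146,  403,   29,   21,   23,
         20,   19,   12,    1,    0,    0,    0,    0]), array([0.   , 0.003, 0.006, 0.009, 0.012, 0.015, 0.018, 0.021, 0.024,
       0.027, 0.03 , 0.033, 0.036, 0.039, 0.042, 0.045, 0.048, 0.051,
       0.054, 0.057]))
```

```bash
ls pics
```

```text
c_scene_130.png
c_scene_320.png
c_top_105.png
c_top_265.png
scene0.png
top0.png
wrist0.png
```

View pics/c_top_105.png

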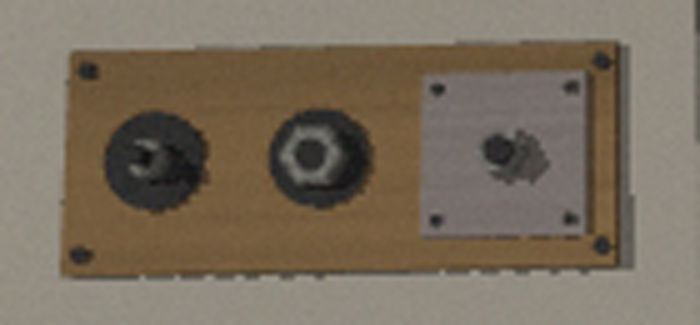

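View pics/c_top_265.png

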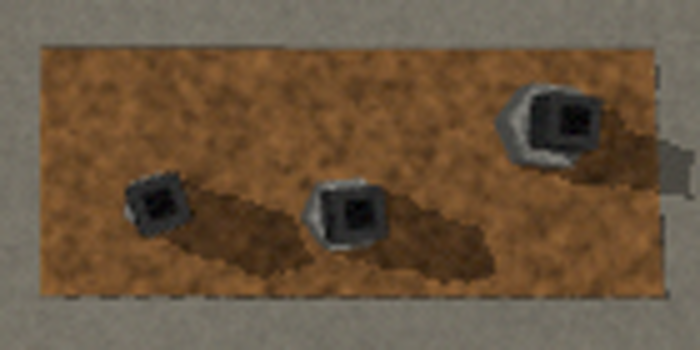

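View pics/c_scene_320.png

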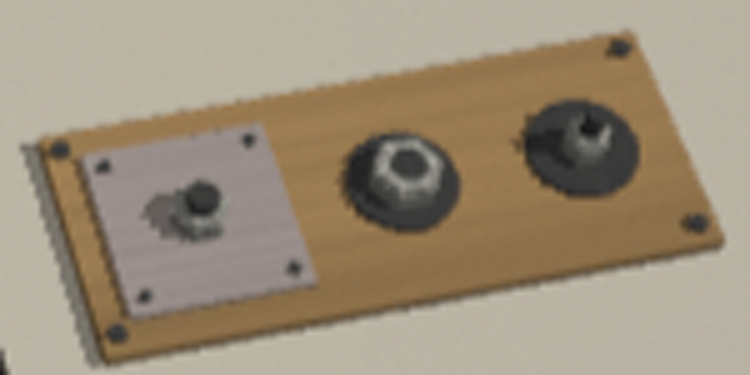

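View pics/c_scene_130.png

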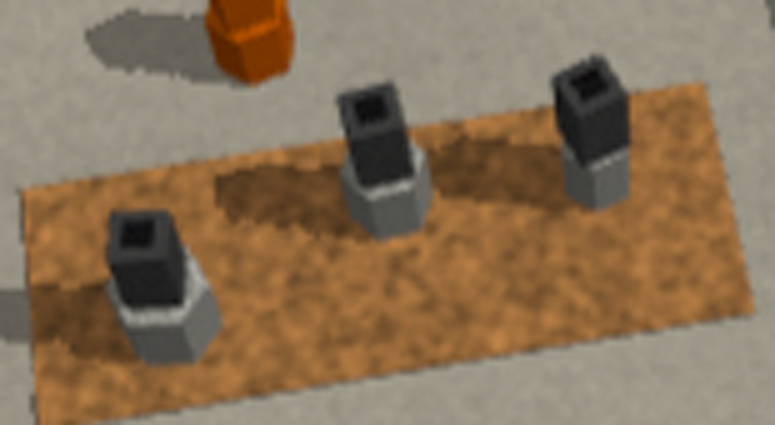

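The flange nut's stud looks about 15 mm wide against the 80 mm flange, which points to the middle size (22 mm). I'll check this with stud height and diameter, get the exact nut position from both views, and measure the adapter angles.

```bash
python3 - <<'E'
from h import *
import pickle
def cast(d,uv,z):
    R=np.array(d['R']);t=np.array(d['t']);C=-R.T@t
    uv=np.atleast_2d(uv); r=np.c_[(uv[:,0]-d['cx'])/d['fx'],(uv[:,1]-d['cy'])/d['fy'],np.ones(len(uv))]@R
    return C+r*((z-C[2])/r[:,2])[:,None]
ref={'top':(105,200),'scene':(320,160)}
studs={'top':[(497,150),(312,153),(150,157)],'scene':[(203,197),(409,163),(590,125)]}
for n in ['top','scene']:
    d=pickle.load(open(n+'0.pkl','rb')); P=pts(d); im=d['image']
    hsv=cv2.cvtColor(im,cv2.COLOR_RGB2HSV)
    for x,y in studs[n]:
        u=ref[n][0]+x/5-.4; v=ref[n][1]+y/5-.4
        w=P[int(v)-1:int(v)+3,int(u)-1:int(u)+3]
        print(n,'stud',u.round(1),v.round(1),'z',np.round(np.sort(w[...,2].ravel()),3), w.reshape(-1,3).mean(0).round(4))
        for zz in (.032,.039,.046): print('   ',zz,cast(d,(u,v),zz).round(4))
    # flange mask: greyish-pinkish vs wood
    b={'top':(185,228,208,252),'scene':(330,390,178,228)}[n]
    m=np.zeros(im.shape[:2],np.uint8); 
    sub=hsv[b[2]:b[3],b[0]:b[1]]
    mm=((sub[...,1]<60)&(sub[...,2]>80)).astype(np.uint8)
    m[b[2]:b[3],b[0]:b[1]]=mm
    m=cv2.morphologyEx(m,cv2.MORPH_OPEN,np.ones((3,3)))
    c=max(cv2.findContours(m,cv2.RETR_EXTERNAL,cv2.CHAIN_APPROX_NONE)[0],key=cv2.contourArea)
    X=cast(d,c[:,0,:].astype(float),.020)
    r=cv2.minAreaRect(X[:,:2].astype(np.float32)); print(n,'flange',r)
    for nm,(cu,cv_) in {'s':(297,271),'m':(337,273),'l':(379,254)}.items():
        if n=='scene': cu,cv_={'s':(247,168),'m':(204,173),'l':(157,197)}[nm]
        q=np.zeros(m.shape,np.uint8); q[cv_-14:cv_+14,cu-14:cu+14]=((P[...,2]>.071)&(P[...,2]<.085))[cv_-14:cv_+14,cu-14:cu+14]
        c=max(cv2.findContours(q,cv2.RETR_EXTERNAL,cv2.CHAIN_APPROX_NONE)[0],key=cv2.contourArea)
        X=cast(d,c[:,0,:].astype(float),.077); r=cv2.minAreaRect(X[:,:2].astype(np.float32)); print(n,nm,np.round(r[0],4),np.round(r[1],4),r[2], 'range',X[:,:2].min(0).round(4),X[:,:2].max(0).round(4))
E
```

```text
Traceback (most recent call last):
AttributeError: 'float' object has no attribute 'round'
```

```bash
cat >> h.py <<'E'
def cast(d,uv,z):
    R=np.array(d['R']);t=np.array(d['t']);C=-R.T@t
    uv=np.atleast_2d(uv); r=np.c_[(uv[:,0]-d['cx'])/d['fx'],(uv[:,1]-d['cy'])/d['fy'],np.ones(len(uv))]@R
    return C+r*((z-C[2])/r[:,2])[:,None]
E
cat > m.py <<'E'
from h import *
import pickle
ref={'top':(105,200),'scene':(320,160)}
studs={'top':[(497,150),(312,153),(150,157)],'scene':[(203,197),(409,163),(590,125)]}
for n in ['top','scene']:
    d=pickle.load(open(n+'0.pkl','rb')); P=pts(d); im=d['image']
    hsv=cv2.cvtColor(im,cv2.COLOR_RGB2HSV)
    for x,y in studs[n]:
        u=ref[n][0]+x/5-.4; v=ref[n][1]+y/5-.4
        w=P[int(v)-1:int(v)+3,int(u)-1:int(u)+3]
        print(n,'stud',u,v,'z',np.round(np.sort(w[...,2].ravel()),3), w.reshape(-1,3).mean(0).round(4))
        for zz in (.032,.039,.046): print('   ',zz,cast(d,(u,v),zz).round(4))
    b={'top':(185,228,208,252),'scene':(330,390,178,228)}[n]
    m=np.zeros(im.shape[:2],np.uint8); 
    sub=hsv[b[2]:b[3],b[0]:b[1]]
    mm=((sub[...,1]<60)&(sub[...,2]>80)).astype(np.uint8)
    m[b[2]:b[3],b[0]:b[1]]=mm
    m=cv2.morphologyEx(m,cv2.MORPH_OPEN,np.ones((3,3)))
    c=max(cv2.findContours(m,cv2.RETR_EXTERNAL,cv2.CHAIN_APPROX_NONE)[0],key=cv2.contourArea)
    X=cast(d,c[:,0,:].astype(float),.020)
    r=cv2.minAreaRect(X[:,:2].astype(np.float32)); print(n,'flange',r)
    for nm,(cu,cv_) in {'s':(297,271),'m':(337,273),'l':(379,254)}.items():
        if n=='scene': cu,cv_={'s':(247,168),'m':(204,173),'l':(157,197)}[nm]
        q=np.zeros(m.shape,np.uint8); q[cv_-14:cv_+14,cu-14:cu+14]=((P[...,2]>.071)&(P[...,2]<.085))[cv_-14:cv_+14,cu-14:cu+14]
        c=max(cv2.findContours(q,cv2.RETR_EXTERNAL,cv2.CHAIN_APPROX_NONE)[0],key=cv2.contourArea)
        X=cast(d,c[:,0,:].astype(float),.077); r=cv2.minAreaRect(X[:,:2].astype(np.float32)); print(n,nm,np.round(r[0],4),np.round(r[1],4),r[2], 'range',X[:,:2].min(0).round(4),X[:,:2].max(0).round(4))
E
python3 m.py
```

```text
top stud 204.0 229.6 z [0.037 0.037 0.038 0.038 0.039 0.039 0.039 0.039 0.04  0.04  0.041 0.041
 0.042 0.042 0.042 0.043] [0.5658 0.1279 0.0397]
    0.032 [[0.5665 0.1306 0.032 ]]
    0.039 [[0.5657 0.1293 0.039 ]]
    0.046 [[0.5649 0.1279 0.046 ]]
top stud 167.0 230.2 z [0.031 0.031 0.031 0.032 0.032 0.032 0.032 0.032 0.032 0.033 0.033 0.034
 0.034 0.034 0.035 0.036] [0.5663 0.2178 0.0328]
    0.032 [[0.5672 0.2192 0.032 ]]
    0.039 [[0.5664 0.2172 0.039 ]]
    0.046 [[0.5656 0.2152 0.046 ]]
top stud 134.6 231.0 z [0.029 0.03  0.031 0.032 0.034 0.034 0.034 0.035 0.036 0.037 0.038 0.039
 0.043 0.043 0.045 0.047] [0.5654 0.2953 0.0368]
    0.032 [[0.5671 0.2969 0.032 ]]
    0.039 [[0.5663 0.2943 0.039 ]]
    0.046 [[0.5655 0.2918 0.046 ]]
top flange ((0.5662853121757507, 0.13027289509773254), (0.07901488244533539, 0.07791879773139954), 0.5593426823616028)
top s [ 0.4647 -0.0853] [0.0231 0.0241] 16.93254852294922 range [ 0.4522 -0.0997] [ 0.4786 -0.071 ]
top m [ 0.4582 -0.174 ] [0.0237 0.0238] 4.454659461975098 range [ 0.4459 -0.1864] [ 0.4701 -0.1622]
top l [ 0.4974 -0.2724] [0.0239
[... 576 characters left out ...]
573  0.2153 0.046 ]]
scene stud 437.6 184.6 z [0.021 0.03  0.036 0.036 0.038 0.039 0.04  0.042 0.043 0.044 0.044 0.044
 0.045 0.045 0.047 0.048] [0.5677 0.2976 0.0402]
    0.032 [[0.5635 0.3017 0.032 ]]
    0.039 [[0.5674 0.2983 0.039 ]]
    0.046 [[0.5712 0.2949 0.046 ]]
scene flange ((0.5664045810699463, 0.12982039153575897), (0.07999207079410553, 0.08049649745225906), 89.69317626953125)
scene s [ 0.468  -0.0855] [0.0268 0.0247] 17.628915786743164 range [ 0.452  -0.0997] [ 0.4826 -0.0712]
scene m [ 0.4612 -0.174 ] [0.0274 0.0237] 4.4998064041137695 range [ 0.4473 -0.1865] [ 0.4754 -0.1613]
scene l [ 0.5012 -0.272 ] [0.0245 0.0276] 77.82664489746094 range [ 0.4859 -0.2854] [ 0.515  -0.2588]
```

The stud end is at z = 0.039, so it stands 19 mm above the flange, which means the 22 mm nut and socket_m. The nut axis is about (0.566, 0.130) with yaw about 0. Socket_m is at (0.4585, -0.174) with yaw 4.5°. Moving toward socket_m.

```bash
cat > g.py <<'E'
import sys
from h import *
from scipy.spatial.transform import Rotation as Ro
s=manip.get_state(); q=s['ee_rot']; R=Ro.from_quat([q[1],q[2],q[3],q[0]])
M=R.as_matrix(); psi=np.degrees(np.arctan2(M[1,1],M[0,1]))
print('t',s['clock'],'pos',s['position'].round(4),'psi',psi.round(2),'zax',M[:,2].round(4),'F',s['contact_force'].round(1),'M',s['moment'].round(2),'w',round(s['width'],4))
if len(sys.argv)>4:
    x,y,z,a=map(float,sys.argv[1:5]); a=np.radians(a)
    T=np.array([[-np.sin(a),np.cos(a),0],[np.cos(a),np.sin(a),0],[0,0,-1]]).T
    print('shift',(M.T@(np.array([x,y,z])-s['position'])).round(4),'turn',(R.inv()*Ro.from_matrix(T)).as_rotvec().round(4), 'q',s['qpos'].round(2))
E
python3 g.py .4585 -.174 .15 4.45
```

```text
t 0.15 pos [0.2549 0.5149 0.2052] psi 63.66 zax [-7.0e-04 -1.2e-03 -1.0e+00] F [-0.1 -0.4  1. ] M [0.02 0.05 0.01] w 0.0854
shift [-0.4881 -0.527   0.0559] turn [-1.3000e-03  6.0000e-04  1.0333e+00] q [ 0.99  0.28  1.51 -0.    1.36 -0.12]
```

Emit:
apply_moves(moves=[0.085,-0.024,-0.026,0.003,0,0,0,0.085,-0.024,-0.026,0.003,0,0,0,0.085,-0.024,-0.026,0.003,0,0,0,0.085,-0.024,-0.026,0.003,0,0,0,0.085,-0.024,-0.026,0.003,0,0,0,0.085,-0.024,-0.026,0.003,0,0,0,0.085,-0.024,-0.026,0.003,0,0,0,0.085,-0.024,-0.026,0.003,0,0,0])

```text
clock: 0.82
position: [0.3356, 0.2401, 0.1768]
ee_rot: [-0.001, 0.221, 0.975, 0.001]
contact_force: [1.0, -0.5, -0.3]
width: 0.0854
```

```bash
python3 g.py .4585 -.174 .15 4.45
```

```text
t 0.8167 pos [0.3356 0.2401 0.1768] psi 64.41 zax [-0.0019  0.0018 -1.    ] F [ 1.  -0.5 -0.3] M [ 0.03  0.   -0.  ] w 0.0854
shift [-0.2898 -0.3205  0.0259] turn [-6.0000e-04 -2.7000e-03  1.0465e+00] q [ 0.45  0.05  1.87  0.    1.23 -0.68]
```

Emit:
apply_moves(moves=[0.085,-0.027,-0.03,0,0,0,0,0.085,-0.027,-0.03,0,0,0,0,0.085,-0.027,-0.03,0,0,0,0,0.085,-0.027,-0.03,0,0,0,0,0.085,-0.027,-0.03,0,0,0,0,0.085,-0.027,-0.03,0,0,0,0,0.085,-0.027,-0.03,0,0,0,0,0.085,-0.027,-0.03,0,0,0,0])

```text
clock: 1.48
position: [0.4249, -0.0813, 0.1753]
ee_rot: [-0.001, 0.22, 0.975, 0.001]
contact_force: [2.0, 0.3, 0.8]
width: 0.0848
```

Emit:
apply_moves(moves=[0.085,0,0,0,0,0,0.124,0.085,0,0,0,0,0,0.124,0.085,0,0,0,0,0,0.124,0.085,0,0,0,0,0,0.124,0.085,0,0,0,0,0,0.124,0.085,0,0,0,0,0,0.124,0.085,0,0,0,0,0,0.124,0.085,0,0,0,0,0,0.124])

```text
clock: 2.15
position: [0.4266, -0.0939, 0.1733]
ee_rot: [-0.001, 0.663, 0.749, -0.001]
contact_force: [-0.0, -0.3, -1.1]
width: 0.0849
```

```bash
python3 g.py .4585 -.174 .11 4.45
```

```text
t 2.15 pos [ 0.4266 -0.0939  0.1733] psi 6.95 zax [-2.3e-03 -9.0e-04 -1.0e+00] F [-0.  -0.3 -1.1] M [0.02 0.01 0.01] w 0.0849
shift [-0.0833  0.0221  0.0633] turn [-0.0024  0.0006  0.0437] q [-0.37  0.09  1.83 -0.    1.22 -0.5 ]
```

Emit:
apply_moves(moves=[0.085,-0.021,0.006,0.016,0,0,0.02,0.085,-0.021,0.006,0.016,0,0,0.02,0.085,-0.021,0.005,0.016,0,0,0,0.085,-0.02,0.005,0.015,0,0,0,0.085,0,0,0,0,0,0,0.085,0,0,0,0,0,0,0.085,0,0,0,0,0,0,0.085,0,0,0,0,0,0])

```text
clock: 2.82
position: [0.4565, -0.1755, 0.1083]
ee_rot: [-0.001, 0.68, 0.733, -0.0]
contact_force: [0.1, -0.5, -0.1]
width: 0.0854
```

```bash
python3 g.py .4585 -.174 .085 4.45; python3 -c "
from h import *
import pickle
d=grab('wrist','w1.png');pickle.dump(d,open('w1.pkl','wb'))"
```

```text
t 2.8167 pos [ 0.4565 -0.1755  0.1083] psi 4.34 zax [-0.0015  0.0013 -1.    ] F [ 0.1 -0.5 -0.1] M [ 0.04 -0.05  0.05] w 0.0854
shift [0.0013 0.0021 0.0233] turn [-0.0014 -0.0014 -0.0019] q [-0.51  0.23  1.83  0.    1.08 -0.59]
```

View pics/w1.png

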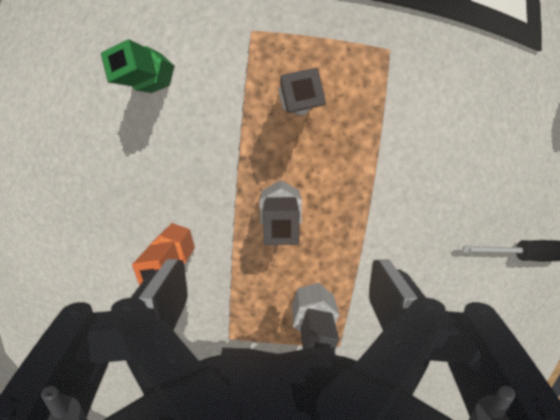

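The wrist view shows socket_m's adapter at (281,228), centred between the fingers. The orange decoy at (165,255) is clear of them in depth. Descending now.

Emit:
apply_moves(moves=[0.07,0.001,0.002,0.015,0,0,0,0.06,0,0,0.015,0,0,0,0.06,0,0,0.015,0,0,0,0.06,0,0,0.012,0,0,0,0.06,0,0,0.005,0,0,0,0.06,0,0,0,0,0,0,0.06,0,0,0,0,0,0,0.06,0,0,0,0,0,0])

```text
clock: 3.53
position: [0.4616, -0.1705, 0.0517]
ee_rot: [0.005, 0.677, 0.736, 0.002]
contact_force: [-0.5, -0.2, 0.2]
width: 0.0599
```

```bash
python3 g.py .4585 -.174 .043 4.45
```

```text
t 3.5333 pos [ 0.4616 -0.1705  0.0517] psi 4.73 zax [ 0.0107 -0.0039 -0.9999] F [-0.5 -0.2  0.2] M [ 0.02 -0.08  0.01] w 0.0599
shift [-0.0032 -0.0035  0.0087] turn [0.0104 0.0048 0.0049] q [-0.5   0.29  1.92  0.    0.92 -0.58]
```

Emit:
apply_moves(moves=[0.06,-0.003,-0.003,0.004,0.01,0.005,0.005,0.06,0,0,0.004,0,0,0,0.06,0,0,0,0,0,0,0.06,0,0,0,0,0,0,0.06,0,0,0,0,0,0,0.06,0,0,0,0,0,0,0.06,0,0,0,0,0,0,0.06,0,0,0,0,0,0])

```text
clock: 4.2
position: [0.4606, -0.1752, 0.0456]
ee_rot: [0.002, 0.679, 0.734, 0.001]
contact_force: [-0.9, -0.7, -0.4]
width: 0.0604
```

```bash
python3 g.py .4585 -.174 .043 4.45
```

```text
t 4.2 pos [ 0.4606 -0.1752  0.0456] psi 4.41 zax [ 0.0042 -0.0021 -1.    ] F [-0.9 -0.7 -0.4] M [-0.03  0.03 -0.01] w 0.0604
shift [ 0.0014 -0.002   0.0026] turn [ 0.004   0.0024 -0.0008] q [-0.51  0.3   1.92  0.    0.92 -0.58]
```

Emit:
apply_moves(moves=[0.06,0.001,-0.002,0.002,0.004,0.002,0,0.03,0,0,0,0,0,0,0.02,0,0,0,0,0,0,0.015,0,0,0,0,0,0,0.015,0,0,0,0,0,0,0.015,0,0,0,0,0,0,0.015,0,0,0,0,0,0,0.015,0,0,0,0,0,0], newtons=50)

```text
clock: 4.87
position: [0.4584, -0.1743, 0.0437]
ee_rot: [0.0, 0.679, 0.734, -0.0]
contact_force: [1.2, -0.0, -0.2]
width: 0.0219
```

```bash
python3 g.py .4585 -.174 .043 4.45;python3 g.py .4585 -.174 .043 4.45; python3 -c "
from h import *
grab('wrist','w2.png')"
```

```text
t 4.8667 pos [ 0.4584 -0.1743  0.0437] psi 4.41 zax [ 0.e+00 -4.e-04 -1.e+00] F [ 1.2 -0.  -0.2] M [0.   0.05 0.  ] w 0.0219
shift [0.0003 0.0001 0.0007] turn [-0.      0.0004 -0.0007] q [-0.51  0.3   1.92 -0.    0.92 -0.58]
t 4.8667 pos [ 0.4584 -0.1743  0.0437] psi 4.41 zax [ 0.e+00 -4.e-04 -1.e+00] F [ 1.2 -0.  -0.2] M [0.   0.05 0.  ] w 0.0219
shift [0.0003 0.0001 0.0007] turn [-0.      0.0004 -0.0007] q [-0.51  0.3   1.92 -0.    0.92 -0.58]
```

View pics/w2.png

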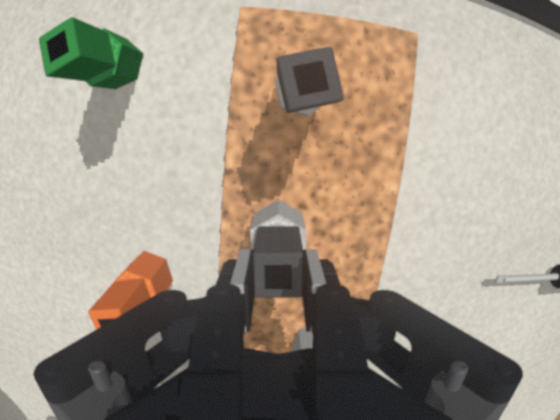

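The adapter at (278,265) is held between both pads. Lifting.

Emit:
apply_moves(moves=[0.015,0,0,-0.01,0,0,0,0.015,0,0,-0.02,0,0,0,0.015,0,0,-0.02,0,0,0,0.015,0,0,-0.02,0,0,0,0.015,0,0,-0.02,0,0,0,0.015,0,0,0,0,0,0,0.015,0,0,0,0,0,0,0.015,0,0,0,0,0,0])

```text
clock: 5.58
position: [0.4551, -0.1724, 0.133]
ee_rot: [-0.005, 0.679, 0.734, -0.001]
contact_force: [-0.4, -0.1, -1.4]
width: 0.0222
```

```bash
python3 g.py .5663 .130 .125 0
```

```text
t 5.5833 pos [ 0.4551 -0.1724  0.133 ] psi 4.41 zax [-0.0088  0.0046 -1.    ] F [-0.4 -0.1 -1.4] M [ 0.03  0.01 -0.07] w 0.0222
shift [0.2929 0.1342 0.0084] turn [-0.0086 -0.0049  0.0769] q [-0.51  0.2   1.8  -0.    1.15 -0.58]
```

Emit:
apply_moves(moves=[0.015,0.015,0.007,0,-0.008,-0.005,0.02,0.015,0.03,0.014,0,0,0,0.02,0.015,0.034,0.016,0,0,0,0.02,0.015,0.034,0.016,0,0,0,0.017,0.015,0.034,0.016,0,0,0,0,0.015,0.034,0.016,0,0,0,0,0.015,0.034,0.016,0,0,0,0,0.015,0.03,0.012,0,0,0,0])

```text
clock: 6.25
position: [0.5596, 0.0784, 0.1186]
ee_rot: [-0.008, 0.713, 0.701, -0.008]
contact_force: [0.5, -0.4, -1.0]
width: 0.022
```

```bash
python3 g.py .5663 .130 .125 0
```

```text
t 6.25 pos [0.5596 0.0784 0.1186] psi -0.96 zax [-2.200e-02 -5.000e-04 -9.998e-01] F [ 0.5 -0.4 -1. ] M [-0.01 -0.1   0.05] w 0.022
shift [ 0.0517  0.0057 -0.0066] turn [-0.022   0.0007 -0.0168] q [ 0.02  0.34  1.65 -0.    1.18  0.03]
```

Emit:
apply_moves(moves=[0.015,0.014,0.004,-0.003,-0.01,0,-0.01,0.015,0.014,0.002,-0.003,-0.01,0,0,0.015,0.008,0,-0.002,0,0,0,0.015,0.003,0,0,0,0,0,0.015,0,0,0,0,0,0,0.015,0,0,0,0,0,0,0.015,0,0,0,0,0,0,0.015,0,0,0,0,0,0])

```text
clock: 6.92
position: [0.5623, 0.124, 0.1152]
ee_rot: [-0.006, 0.707, 0.707, -0.007]
contact_force: [-0.8, 0.4, -0.6]
width: 0.0221
```

```bash
python3 g.py .5663 .130 .105 0
```

```text
t 6.9167 pos [0.5623 0.124  0.1152] psi 0.03 zax [-1.920e-02 -9.000e-04 -9.998e-01] F [-0.8  0.4 -0.6] M [ 0.02  0.03 -0.06] w 0.0221
shift [0.006  0.0042 0.0101] turn [-0.0193  0.0009  0.0005] q [0.1  0.35 1.63 0.   1.18 0.09]
```

Emit:
apply_moves(moves=[0.015,0.003,0.002,0.003,-0.01,0,0,0.015,0.003,0.002,0.003,-0.009,0,0,0.015,0,0,0.002,0,0,0,0.015,0,0,0,0,0,0,0.015,0,0,0,0,0,0,0.015,0,0,0,0,0,0,0.015,0,0,0,0,0,0,0.015,0,0,0,0,0,0])

```text
clock: 7.58
position: [0.5666, 0.1277, 0.1066]
ee_rot: [0.001, 0.708, 0.706, 0.0]
contact_force: [0.2, -0.7, -1.0]
width: 0.0221
```

```bash
python3 g.py .5663 .130 .1 0; python3 -c "
from h import *
import pickle
for n in ['wrist','scene','top']:
    d=grab(n,n+'3.png');pickle.dump(d,open(n+'3.pkl','wb'))
for n,b in [('top',(165,235,200,260)),('scene',(310,420,140,230))]:
    im=cv2.imread(f'pics/{n}3.png')[b[2]:b[3],b[0]:b[1]]
    cv2.imwrite(f'pics/c3{n}.png',cv2.resize(im,None,fx=6,fy=6,interpolation=cv2.INTER_CUBIC))
"
```

```text
t 7.5833 pos [0.5666 0.1277 0.1066] psi -0.19 zax [ 0.0021 -0.0016 -1.    ] F [ 0.2 -0.7 -1. ] M [-0.02  0.03  0.05] w 0.0221
shift [ 0.0023 -0.0003  0.0066] turn [ 0.0021  0.0016 -0.0034] q [ 0.1   0.35  1.65 -0.    1.14  0.11]
```

View pics/wrist3.png

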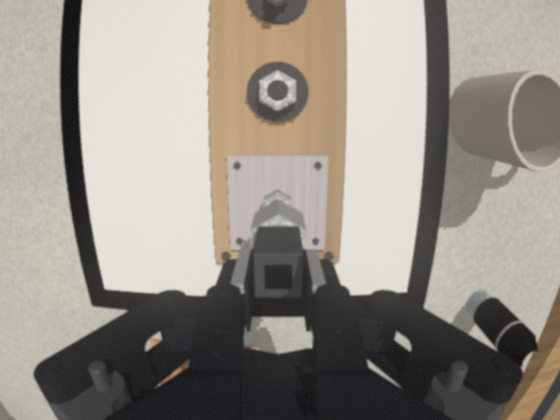

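View pics/c3scene.png

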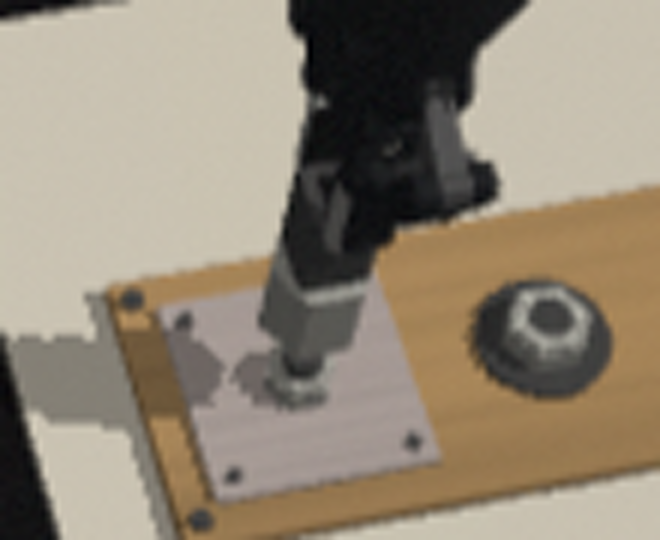

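The socket hangs level above the nut: in the scene crop its mouth is at (310,340) and the stud at (305,360). Lowering to just above the stud, then realigning.

Emit:
apply_moves(moves=[0.015,0.002,0,0.008,0.002,0.001,-0.003,0.015,0,0,0.008,0,0,0,0.015,0,0,0.006,0,0,0,0.015,0,0,0,0,0,0,0.015,0,0,0,0,0,0,0.015,0,0,0,0,0,0,0.015,0,0,0,0,0,0,0.015,0,0,0,0,0,0])

```text
clock: 8.4
position: [0.5661, 0.13, 0.0812]
ee_rot: [-0.0, 0.707, 0.707, -0.001]
contact_force: [-0.4, 0.2, -1.1]
width: 0.0226
```

```bash
python3 g.py .5663 .130 .0607 0
```

```text
t 8.4 pos [0.5661 0.13   0.0812] psi 0.01 zax [-1.9e-03 -7.0e-04 -1.0e+00] F [-0.4  0.2 -1.1] M [0.01 0.01 0.01] w 0.0226
shift [0.     0.0002 0.0205] turn [-0.0019  0.0007  0.0001] q [ 0.11  0.38  1.68 -0.    1.09  0.11]
```

Aligned. Lowering slowly while watching the force.

Emit:
apply_moves(moves=[0.015,0,0,0.003,-0.002,0,0,0.015,0,0,0.003,0,0,0,0.015,0,0,0.003,0,0,0,0.015,0,0,0.003,0,0,0,0.015,0,0,0,0,0,0,0.015,0,0,0,0,0,0,0.015,0,0,0,0,0,0,0.015,0,0,0,0,0,0])

```text
clock: 9.07
position: [0.5666, 0.13, 0.0687]
ee_rot: [0.001, 0.707, 0.707, 0.0]
contact_force: [0.0, 0.4, -1.3]
width: 0.0225
```

```bash
python3 g.py .5663 .130 .0607 0
```

```text
t 9.0667 pos [0.5666 0.13   0.0687] psi 0.0 zax [ 1.8e-03 -5.0e-04 -1.0e+00] F [ 0.   0.4 -1.3] M [-0.03 -0.01 -0.01] w 0.0225
shift [-0.     -0.0003  0.008 ] turn [0.0018 0.0005 0.0001] q [ 0.11  0.39  1.7  -0.    1.05  0.11]
```

Emit:
apply_moves(moves=[0.015,0,0,0.003,0.002,0,0,0.015,0,0,0.003,0,0,0,0.015,0,0,0.001,0,0,0,0.015,0,0,0.001,0,0,0,0.015,0,0,0.001,0,0,0,0.015,0,0,0,0,0,0,0.015,0,0,0,0,0,0,0.015,0,0,0,0,0,0])

```text
clock: 9.73
position: [0.567, 0.1301, 0.061]
ee_rot: [0.001, 0.707, 0.707, 0.0]
contact_force: [0.6, -0.6, -1.3]
width: 0.0223
```

```bash
python3 g.py .5663 .130 .0607 0
```

```text
t 9.7333 pos [0.567  0.1301 0.061 ] psi 0.0 zax [ 1.1e-03 -4.0e-04 -1.0e+00] F [ 0.6 -0.6 -1.3] M [0.   0.06 0.01] w 0.0223
shift [-0.0001 -0.0007  0.0003] turn [0.0011 0.0004 0.0001] q [ 0.11  0.4   1.7  -0.    1.04  0.11]
```

Within 1 mm of seated by calculation. I'll press on gently to feel the flange.

Emit:
apply_moves(moves=[0.015,0,0,0.001,0,0,0,0.015,0,0,0.001,0,0,0,0.015,0,0,0.001,0,0,0,0.015,0,0,0.001,0,0,0,0.015,0,0,0,0,0,0,0.015,0,0,0,0,0,0,0.015,0,0,0,0,0,0,0.015,0,0,0,0,0,0])

```text
clock: 10.4
position: [0.5671, 0.1301, 0.0607]
ee_rot: [0.001, 0.707, 0.707, 0.001]
contact_force: [-1.4, 0.4, 1.0]
width: 0.0223
```

```bash
python3 g.py .5663 .130 .0607 0; python3 -c "
from h import *
import pickle
for n in ['scene','top']:
    d=grab(n,n+'4.png');pickle.dump(d,open(n+'4.pkl','wb'))
ims=[]
for n,b in [('scene',(310,420,140,230))]:
    im=cv2.imread(f'pics/{n}4.png')[b[2]:b[3],b[0]:b[1]]
    cv2.imwrite(f'pics/c4{n}.png',cv2.resize(im,None,fx=6,fy=6,interpolation=cv2.INTER_CUBIC))
"
```

```text
t 10.4 pos [0.5671 0.1301 0.0607] psi 0.01 zax [ 2.3e-03 -3.0e-04 -1.0e+00] F [-1.4  0.4  1. ] M [-0.    0.24 -0.03] w 0.0223
shift [-0.0001 -0.0008 -0.    ] turn [0.0023 0.0003 0.0002] q [ 0.11  0.4   1.71 -0.    1.03  0.11]
```

View pics/c4scene.png

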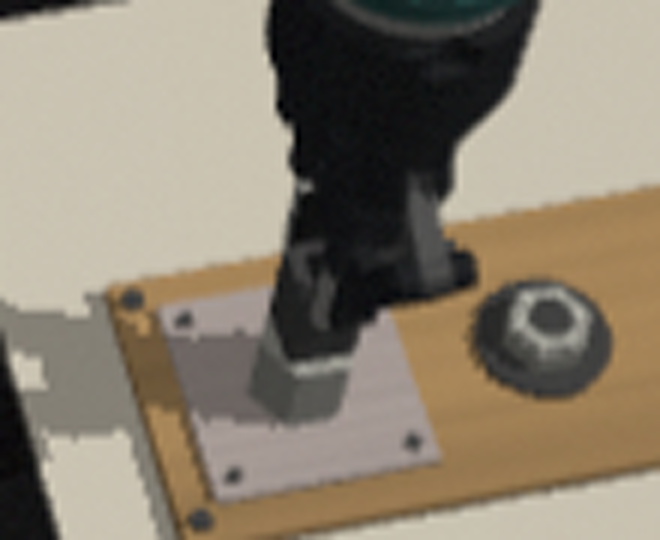

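View pics/top4.png

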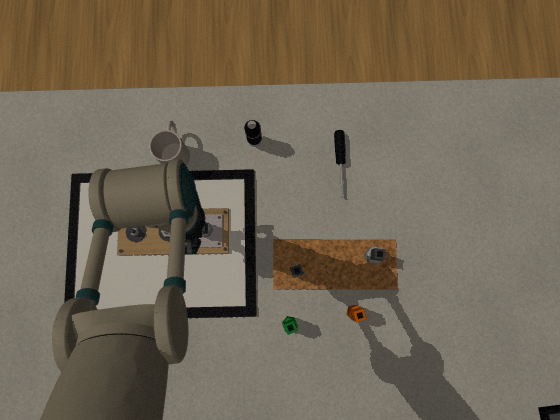

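The fitted socket's mouth at (295,420) looks to be on the flange, and the other sockets are undisturbed. I'll press a bit harder to confirm it is bottomed.

Emit:
apply_moves(moves=[0.015,0,0,0.002,0,0,0,0.015,0,0,0.002,0,0,0,0.015,0,0,0.002,0,0,0,0.015,0,0,0.002,0,0,0,0.015,0,0,0.002,0,0,0,0.015,0,0,0.002,0,0,0,0.015,0,0,0.002,0,0,0,0.015,0,0,0.002,0,0,0])

```text
clock: 11.17
position: [0.5674, 0.1301, 0.0606]
ee_rot: [0.003, 0.707, 0.707, 0.003]
contact_force: [-3.2, -0.6, 11.9]
width: 0.0227
```

```bash
python3 g.py .5663 .130 .0607 0
```

```text
t 11.1667 pos [0.5674 0.1301 0.0606] psi 0.04 zax [ 8.e-03 -3.e-04 -1.e+00] F [-3.2 -0.6 11.9] M [-0.11  0.95 -0.04] w 0.0227
shift [-0.0001 -0.0011 -0.0001] turn [0.008  0.0003 0.0006] q [ 0.11  0.4   1.71 -0.    1.03  0.11]
```

It's bottomed: 12 N of push and no further descent, at the expected seated height. Relaxing the push and taking a last check.

Emit:
apply_moves(moves=[0.015,0,-0.001,0,0.006,0,0,0.015,0,0,0,0,0,0,0.015,0,0,0,0,0,0,0.015,0,0,0,0,0,0,0.015,0,0,0,0,0,0,0.015,0,0,0,0,0,0,0.015,0,0,0,0,0,0,0.015,0,0,0,0,0,0])

```text
clock: 11.83
position: [0.5671, 0.1302, 0.0607]
ee_rot: [0.001, 0.707, 0.707, 0.001]
contact_force: [-0.7, -0.7, 1.6]
width: 0.022
```

```bash
python3 g.py .5663 .130 .0607 0; python3 -c "
from h import *
d=grab('top');P=pts(d)
for n,(a,b,c,e) in {'s':(282,312,256,285),'l':(364,394,240,268)}.items():
    q=P[c:e,a:b]; q=q[(q[...,2]>.072)&(q[...,2]<.085)]; print(n,len(q),q.mean(0).round(4))
"
```

```text
t 11.8333 pos [0.5671 0.1302 0.0607] psi 0.03 zax [ 3.e-03 -1.e-04 -1.e+00] F [-0.7 -0.7  1.6] M [ 0.02  0.18 -0.01] w 0.022
shift [-0.0002 -0.0008 -0.    ] turn [0.003  0.0001 0.0006] q [ 0.11  0.4   1.71 -0.    1.03  0.11]
s 113 [ 0.4647 -0.0856  0.0768]
l 120 [ 0.4975 -0.2722  0.0763]
```

```bash
python3 -c "
from h import *
print(workorder.sign_off())"
```

```text
the job is handed in; nothing more can be done
None
```

Socket_m is the one that fits. It is fully seated on the flange nut, still gripped, and I handed the job in at about 12 s.

- **Which socket:** Both cameras put the stud end about 19 mm above the flange, which means the 22 mm nut. I tried socket_m first and it went all the way down, so I never lifted socket_s or socket_l.
- **Seating:** The tool stopped at z = 0.0607, the height worked out for the mouth resting on the flange. A 12 N push moved it no lower, and I then eased the push to about 1.6 N.
- **Position:** The tool is upright to about 0.003 rad and within 1 mm of the measured nut axis. The grip is set to 50 N with the fingers stopped on the adapter. Their opening reads 22 mm on the 24 mm adapter, a small mismatch I took as measurement offset.
- **Everything else:** Socket_s and socket_l measured in the same places on the mat as at the start. The last full picture showed the mug, microscope and screwdriver where they began.

No check failed. The two cameras placed the adapter tops about 3 mm apart in x. I put that down to the side walls showing in the scene view and used the top view.

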